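# Start the cup warmer

### The arm

A 6-joint arm with a two-finger parallel gripper is mounted at the origin on a cart in front of the work surface, level with it; the furniture and walls round the work are solid. World frame = base frame: x ahead of the robot, y to its left, z up, the work surface at z = 0. Lengths are in mm, angles in rad, forces in N, time in s.
With the tool pointing down it reaches from about 275 to 1000 mm from the base axis. Payload 8.4 kg.
Tool frame: the origin (TCP) lies at the centre of the arm's flange, where the gripper is bolted on; the fingertips stand 173 mm ahead of it and the grasp point (between the pads) lies 155 mm ahead of it (tcp_to_tips is the distance from the TCP to the fingertips, in mm); z points along the fingers, x is the direction in which the jaws open and shut, and the axes are right-handed (so a half turn about z gives the same grasp; the last joint's range is limited). The gripper opens to 85 mm and grips with 20 to 120 N. Pads are 22 mm wide; open, the fingers measure 114 mm over their backs; the gripper's body (76 mm by 85 mm) begins 54 mm behind the grasp point. The pads swing forward as they close: fully open they stand 13 mm farther back than shut.
Start: joints at [1.22, 0.353, 1.633, -0, 1.155, -0.002], TCP at [213.606, 587.369, 404.681] pointing down, gripper open.
Joint ranges: [-2.63, 2.63], [-0.92, 2.1], [0.06, 2.66], [-1.3, 4.44], [0, 2.69], [-3.02, 3.02]. Speed limits (rad/s): [2.22, 2.22, 2.79, 3.14, 3.14, 3.14].

### API

Orientations are given as [roll, pitch, yaw] about the fixed x, y, z axes, in that order (R = Rz(yaw) Ry(pitch) Rx(roll)).
In Python, from rig import sense, grab_frame, camera_info, sign_off, tcp_to_tips gives the robot as it stands.
- The arm moves only by the shell command python3 -m creep 'ROWS' [FORCE]. ROWS is text: rows parted by semicolons, each of 5 numbers parted by spaces: the opening in per cent of the stroke, from 0 (shut) to 100 (fully open), then the shift along the tool's x, y, z in cm, then the turn about the tool's z in degrees. In form: fingers tx ty tz roll; .... A call has 1 to 20 rows; each row is the pose to reach, as a shift and turn from the pose measured when the call began, along the tool's axes at that moment; what a row does not reach only later rows make up. A row lasts 1/10 s, in which the tool goes at most 50 mm and 8.59 degrees, less where a joint would pass 70% of its speed; a pose out of reach is approached as far as the arm can. A call with a gripper value outside its range is refused whole. The fingers move at their own pace and stop on an object; FORCE is the grip in N (left out, the last holds). Time passes only in rows, so rows that repeat a pose let the fingers close. It gives the time, the measured TCP pose, the force and the opening at its end, in the units of the state.
- sense(): the state, without advancing time (a new reading comes with each control period).
- grab_frame(name): name is "scene" or "top" or "wrist"; returns (picture, depth): 384x512x3 uint8, blue, green, red; 384x512 float32, mm along the optical axis (not along the pixel's ray), 0 where there is no reading.
- camera_info(name): a dict with "vertical_fov" (degrees; the focal length in pixels is half the picture's height over the tangent of half this angle, whatever the lens; pixels are square), "cx", "cy" (the principal point, pixels), "world_to_cam" (4x4, takes a point from world to camera coordinates). Camera axes: x right, y down, z forward; pixel columns grow to the right and rows downward; lengths in mm; the calibration is good to about 2 mm. The wrist camera is an equidistant fisheye: a pixel r from the principal point sees the ray r / f radians off the axis. A picture is of the moment at which its call begins: read the wrist's pose just before it. camera_info takes no time and is no camera call; for the wrist camera it gives the pose at the moment of the call.
- sign_off(): hands the job in, once; it reports no verdict.
The state is a dict: "clock": time; "qpos": joint angles; "qvel": joint speeds; "joint_efforts": joint torques, N m; "eef_pos": TCP position; "tcp_rot": TCP orientation; "contact_force": force on the tool from outside, world axes, zero at the start; "wrist_torque": the same for the moment, N m; "opening": opening from 0.0 (shut) to 1.0 (fully open).
Only numpy, scipy, OpenCV 4.12 (cv2) and the standard library are available. Lean on these libraries where they do the work, as an engineer would, in place of code of your own. Each camera call takes 0.05 s, during which the arm holds its last target.

### The job

Start the warmer for the cup that stands on it, using presses only: first switch it on by pressing the raised end of the rocker fully down, then press the round key fully down (it stays down), and last press the long start bar at the front fully down for a moment and let it come up again. Do not press the square key, keep to this order, and leave the cup, the spice jar and the tin standing where they are.

Things in the scene. Friction and masses are not known exactly. Their poses are not given: they have to be found in the camera images.
- warmer: flat fixed aluminium warmer, 290 (x) x 260 (y) x 40 mm high; origin at the centre of its underside; -x is its front, +y its left. Round dark plate (132 mm across, 4 mm high) at the back. 50 mm in front of the origin stand three black controls at y = -75, 0, 75 mm (rocker, round key, square key, in changing order), on surrounds 3 mm high; the long start bar lies along the front. All turn with it
- rocker_press (a point): middle of the main rocker's raised face, the point to press downwards; moves with it. The rocker is a shallow V, 60 mm (warmer's x) x 30 mm, pivoting across its middle 51 mm above the worktop. At the start its far half (towards the plate) slopes up at 0.3 rad and the near half is level; this point is 17 mm behind the pivot and 5 mm above it. Switched on, the far half is level
- main_rocker (a joint): angle of the main rocker: 0 off (far half raised), 0.3 rad on (far half level, near half raised). It has friction (about 2 to 3 N to move at the press point) and stays where it is left
- round_key_top (a point): centre of the flat top of the round key, a disc of 34 mm diameter; when up, its top stands 12 mm above the housing's top (52 mm above the worktop); moves with the key
- round_key (a joint): how far the round key is pressed, m: 0 up, 0.006 fully down. Needs about 3 N and stays where it is left
- square_key_top (a point): centre of the flat top of the square key, 34 x 34 mm, same height as the round key; not to be pressed
- square_key (a joint): how far the square key is pressed, m: 0 up, 0.006 fully down; needs about 3 N and stays where it is left. Leave it up
- start_bar_top (a point): centre of the flat top of the start bar, 18 mm (warmer's x) x 112 mm (y), along the front edge, centred 117 mm towards -x from the warmer's origin; when up its top stands 52 mm above the worktop; moves with the bar
- start_bar (a joint): how far the start bar is pressed, m: 0 up, 0.006 fully down (about 4 N). A spring brings it up again when let go
- cup: small white cup, 62 x 92 mm with its handle, 51 mm high, standing loose on the warming plate, its foot 44 mm above the worktop; origin at its underside, under the middle of the whole outline with the handle; bowl centre 14 mm towards its +y, handle towards its -y. Leave it standing
- spice_jar: spice jar, 41 mm diameter, 105 mm high, loose on the worktop to the left of the warmer; origin at the centre of its underside. Leave it standing
- tin: food tin, 57 mm diameter, 72 mm high, loose on the worktop to the right of the warmer; origin at the centre of its underside. Leave it standing
Mind the look-alikes: they are no part of the job. Leave any turquoise look-alike of the tin alone.

How it is judged:
By the outcome, as a careful person would: the job done as asked, in the order asked, and still so for the second after the job is handed in, with the robot touching nothing.
It also fails if it takes over 38 s, if anything falls off the work surface, if the arm or the gripper's body presses on something with over 40 N, if the wrist force passes 120 N, or if a joint passes its speed limit or range.

## Working session

There is one attempt and no reset: what is moved stays moved. The work goes in short steps, Python scripts to look and compute and a shell command to move; the robot and the scene stay as the last step left them, time stands still between calls to the robot, and variables do not carry over. Pictures are saved under pics/ and viewed, and the job is handed in when it is done.

```bash
mkdir -p pics; ls; python3 - <<'E'
from rig import *
import cv2
print(sense())
for n in("scene","top"):
    p,d=grab_frame(n); cv2.imwrite(f"pics/{n}0.png",p)
    import numpy as np; np.savez(f"pics/{n}0.npz",p=p,d=d)
    print(n,camera_info(n))
print(tcp_to_tips)
E
```

```text
pics
{'clock': 0.0, 'qpos': array([ 1.21962953e+00,  3.53630592e-01,  1.63417778e+00,  1.49421233e-05,
        1.15521552e+00, -2.41662146e-03]), 'qvel': array([ 2.03069744e-04,  6.59049265e-07,  1.77908266e-04, -9.48739698e-04,
       -1.56691324e-03, -9.25027961e-05]), 'joint_efforts': array([-2.93056568e-03, -6.05255842e+01, -3.42060077e+01, -1.47140872e-04,
        9.57720535e-03, -5.05745078e-06]), 'eef_pos': array([213.49593495, 587.13009883, 403.95380791]), 'tcp_rot': array([-3.14157553e+00,  1.43119557e-03,  1.22204012e+00]), 'contact_force': array([ 0.76439464,  0.32448759, -0.35925799]), 'wrist_torque': array([ 0.04672601, -0.00033002, -0.02097712]), 'opening': 0.9984846896570103}
scene {'vertical_fov': 47.585180080817885, 'cx': 258.9405887510004, 'cy': 185.8820719450881, 'world_to_cam': array([[ 4.55205596e-01, -8.90292077e-01, -1.29569576e-02,
        -2.67585813e+02],
       [-6.95138401e-01, -3.46255029e-01, -6.29992110e-01,
         4.43282247e+02],
       [ 5.56390572e-01,  2.95782813e-01, -7.76493438e-01,
         9.21624840e+02],
       [ 0.00000000e+00,  0.00000000e+00,  0.00000000e+00,
         1.00000000e+00]])}
top {'vertical_fov': 54.56370425294646, 'cx': 254.56060083300645, 'cy': 188.817685967099, 'world_to_cam': array([[ 1.51215641e-02, -9.99879652e-01, -3.46709646e-03,
        -1.90533188e+01],
       [-9.84167106e-01, -1.42713400e-02, -1.76667585e-01,
         5.78431706e+02],
       [ 1.76596844e-01,  6.08369251e-03, -9.84264468e-01,
         9.66581625e+02],
       [ 0.00000000e+00,  0.00000000e+00,  0.00000000e+00,
         1.00000000e+00]])}
173.4
```

View pics/scene0.png

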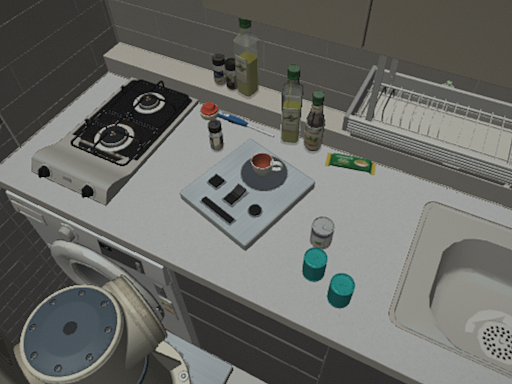

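View pics/top0.png

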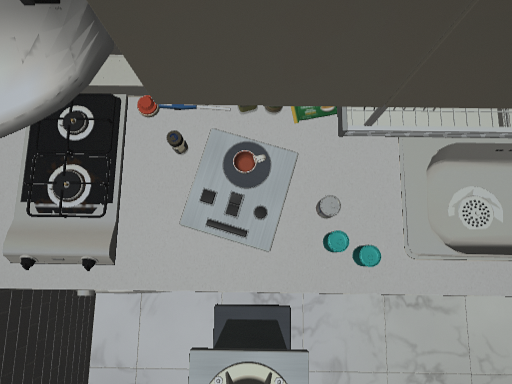

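The top view shows the square key at about (208,196), the rocker at (234,204), the round key at (260,212), the bar at (227,228) and the cup on the plate at (245,160). Next I'll measure these.

```bash
cat > h.py <<'E'
import numpy as np, cv2
from rig import *
def K(n):
    c=camera_info(n); f=192/np.tan(np.radians(c["vertical_fov"])/2); return f,c["cx"],c["cy"],c["world_to_cam"]
def ray(n,u,v,z):
    f,cx,cy,T=K(n); R=T[:3,:3]; o=-R.T@T[:3,3]
    d=R.T@np.array([(u-cx)/f,(v-cy)/f,1]); return o+d*(z-o[2])/d[2]
def proj(n,P):
    f,cx,cy,T=K(n); p=T[:3,:3]@np.array(P)+T[:3,3]; return f*p[0]/p[2]+cx,f*p[1]/p[2]+cy
E
python3 - <<'E'
from h import *
for n,roi in(("top",(175,120,130,135)),("scene",(175,135,145,110))):
    p=np.load(f"pics/{n}0.npz")["p"]; x,y,w,h=roi
    cv2.imwrite(f"pics/{n}0c.png",cv2.resize(p[y:y+h,x:x+w],None,fx=4,fy=4,interpolation=cv2.INTER_CUBIC))
    g=p.max(2).astype(np.uint8); m=np.zeros_like(g); m[y:y+h,x:x+w]=(g[y:y+h,x:x+w]<75)*255
    N,L,s,c=cv2.connectedComponentsWithStats(m)
    for i in range(1,N):
        if s[i,4]>25:
            r=cv2.minAreaRect(np.argwhere(L==i)[:,::-1].astype(np.float32))
            print(n,c[i].round(1),s[i],"w@50",ray(n,*c[i],50).round(1), [np.round(v,1) for v in r])
E
```

```text
top [178.  138.9] [175 131   8  16  99] w@50 [718.1 206.7  50. ] [array([178.5, 138.5]), array([15.,  7.]), np.float64(90.0)]
top [182.9 147.9] [175 141  13  13  48] w@50 [692.2 191.7  50. ] [array([182.2, 147.8]), array([ 7.1, 13.4]), np.float64(45.0)]
top [245.9 166. ] [ 224  143   46   45 1148] w@50 [642.6  14.5  50. ] [array([246.5, 165. ]), array([44., 45.]), np.float64(90.0)]
top [207.5 196.1] [200 189  16  15 154] w@50 [556.7 117.8  50. ] [array([207.6, 195.8]), array([12.3, 12.6]), np.float64(18.4)]
top [233.7 203.8] [226 192  17  24 241] w@50 [536.7  45.6  50. ] [array([233.7, 203.7]), array([11.1, 22.1]), np.float64(15.9)]
top [260.2 211.9] [254 206  13  13 116] w@50 [515.6 -26.7  50. ] [array([260., 212.]), array([11.3, 11.3]), np.float64(45.0)]
top [226.3 227.6] [206 219  41  18 263] w@50 [472.   63.9  50. ] [array([226.2, 227.3]), array([41.1,  6.7]), np.float64(16.9)]
scene [220.8 142.3] [218 135   5  15  41] w@50 [691.7 182.5  50. ] [array([220.9, 142.2]), array([ 3.6, 14.3]), np.float64(8.7)]
scene [293.5 138.8] [286 135  12   7  32] w@50 [803.4  -8.9  50. ] [array([2
[... 517 characters left out ...]
4.2, 174.2]), array([31.9, 44.5]), np.float64(82.9)]
scene [215.9 180.7] [208 174  17  14 125] w@50 [554.5 118.3  50. ] [array([216.3, 180.8]), array([11.3, 12. ]), np.float64(45.0)]
scene [234.7 194.3] [224 184  22  21 219] w@50 [535.7  47.2  50. ] [array([234.8, 194.2]), array([ 9.9, 21.9]), np.float64(45.0)]
scene [281.  215.1] [248 184  66  61 225] w@50 [529.3 -95.9  50. ] [array([281.3, 214.9]), array([ 2.6, 88.5]), np.float64(47.5)]
scene [217.4 209.8] [202 197  32  27 243] w@50 [469.1  63.1  50. ] [array([217.4, 209.7]), array([37.3,  6.6]), np.float64(38.7)]
scene [254.5 209.7] [249 205  12  11 110] w@50 [513.5 -25.5  50. ] [array([254.5, 210. ]), array([10., 11.]), np.float64(90.0)]
```

```bash
python3 - <<'E'
from h import *
# overhead cabinet: depth points to world
for n in("top","scene"):
    z=np.load(f"pics/{n}0.npz");d=z["d"];f,cx,cy,T=K(n)
    for (u,v) in ([(150,60),(250,60),(250,100),(350,60),(250,20),(450,90)] if n=="top" else [(200,30),(300,20),(400,40),(360,5)]):
        Z=d[v,u]; P=T[:3,:3].T@(np.array([(u-cx)/f*Z,(v-cy)/f*Z,Z])-T[:3,3]); print(n,u,v,P.round())
E
```

```text
top 150 60 [621. 110. 654.]
top 250 60 [620.  -7. 658.]
top 250 100 [621.  -5. 545.]
top 350 60 [ 620. -121.  661.]
top 250 20 [621.  -8. 731.]
top 450 90 [ 621. -273.  586.]
scene 200 30 [959. 399. 222.]
scene 300 20 [621. -77. 554.]
scene 400 40 [ 622. -264.  563.]
scene 360 5 [ 620. -185.  608.]
```

```bash
cat >> h.py <<'E'
from scipy.spatial.transform import Rotation as Ro
def delta(P,tipz,yaw=1.294):
    s=sense(); R=Ro.from_euler("xyz",s["tcp_rot"]).as_matrix()
    d=np.array([P[0],P[1],tipz+173.4])-s["eef_pos"]
    print("t=%.2f"%s["clock"],"eef",s["eef_pos"].round(1),"rot",s["tcp_rot"].round(4),"F",s["contact_force"].round(1),"open",round(s["opening"],3))
    print("shift cm",(R.T@d/10).round(2),"roll deg",round(float(-np.degrees(yaw-s["tcp_rot"][2])),2))
E
python3 - <<'E'
from h import *
delta((553.3,40.8),110)
E
```

```text
t=0.10 eef [213.5 587.2 404. ] rot [3.1416e+00 1.3000e-03 1.2220e+00] F [ 0.4 -0.4 -1. ] open 0.999
shift cm [-39.72  50.6   12.11] roll deg -4.13
```

```bash
python3 -m creep '0 -3 4 0 0; 0 -6 8 0 0; 0 -9 12 0 0; 0 -12 15.5 0 0; 0 -15 19.5 0 0; 0 -18 23 0 0; 0 -21 27 0 -1; 0 -24 31 0 -2; 0 -27 34.5 0 -3; 0 -30 38.5 0 -4; 0 -33 42 1 -4.1; 0 -36 46 2 -4.1; 0 -38 49 3 -4.1; 0 -39.7 50.6 5 -4.1; 0 -39.7 50.6 7 -4.1; 0 -39.7 50.6 9 -4.1; 0 -39.7 50.6 9 -4.1; 0 -39.7 50.6 9 -4.1; 0 -39.7 50.6 9 -4.1; 0 -39.7 50.6 9 -4.1' 40
python3 - <<'E'
from h import *
delta((553.3,40.8),70)
for n in("scene","wrist"):
    p,d=grab_frame(n); cv2.imwrite(f"pics/{n}1.png",p)
E
```

```text
clock: 2.1
eef_pos: [553.7, 41.3, 315.7]
tcp_rot: [3.14, 0.001, 1.294]
contact_force: [0.1, -0.8, -0.3]
opening: 0.002
t=2.10 eef [553.7  41.3 315.7] rot [3.140e+00 7.000e-04 1.294e+00] F [ 0.1 -0.8 -0.3] open 0.002
shift cm [-0.05 -0.04  7.23] roll deg -0.0
```

View pics/wrist1.png

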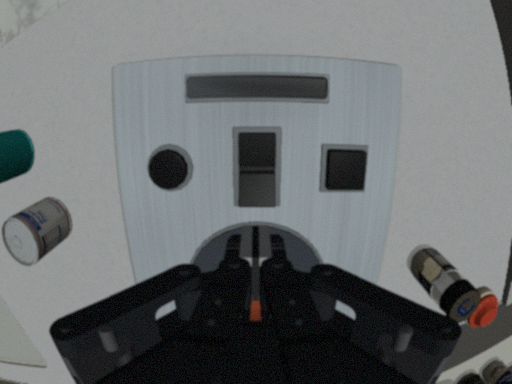

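View pics/scene1.png

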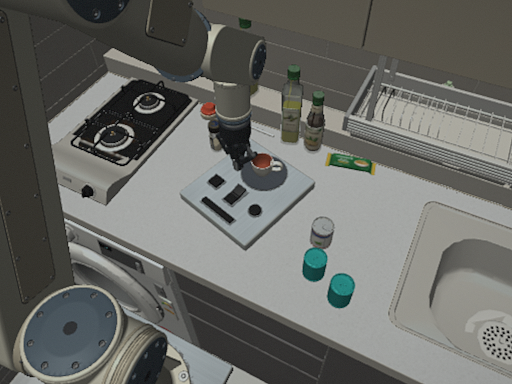

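The wrist view shows the round key at (168,168), the rocker's pivot line at (257,170), the square key at (346,169) and the bar at (257,87). The hand is aligned with the warmer. I'll cross-check the positions with wrist rays.

```bash
cat >> h.py <<'E'
def wray(u,v,z):
    f,cx,cy,T=K("wrist"); R=T[:3,:3]; o=-R.T@T[:3,3]
    q=np.array([u-cx,v-cy]); r=np.hypot(*q); th=r/f
    d=R.T@np.r_[np.sin(th)*q/r,np.cos(th)]; return (o+d*(z-o[2])/d[2]).round(1)
E
python3 - <<'E'
from h import *
print(wray(168,168,52),wray(257,170,51),wray(346,169,52),wray(257,87,52), wray(257,204,59))
E
```

```text
[514.3 -21.3  52. ] [536.4  48.3  51. ] [554.9 119.3  52. ] [473.1  66.2  52. ] [561.5  41.2  59. ]
```

```bash
python3 -m creep '0 -0.05 0 3 0; 0 -0.05 0 6 0; 0 -0.05 0 8 0; 0 -0.05 0 8.5 0; 0 -0.05 0 8.7 0; 0 -0.05 0 8.9 0; 0 -0.05 0 9.1 0; 0 -0.05 0 9.2 0; 0 -0.05 0 9.2 0'
```

```text
clock: 3.1
eef_pos: [553.8, 40.7, 224.4]
tcp_rot: [3.139, 0.0, 1.294]
contact_force: [-3.0, -0.2, 6.8]
opening: -0.0
```

```bash
python3 -m creep '0 0 0 0.1 0; 0 0 0 0.15 0; 0 0 0 0.2 0; 0 0 0 0.2 0'; python3 -m creep '0 0 0 0.1 0; 0 0 0 0.2 0; 0 0 0 0.2 0'
```

```text
clock: 3.5
eef_pos: [553.8, 40.7, 224.2]
tcp_rot: [3.139, 0.0, 1.294]
contact_force: [-7.5, -0.6, 19.1]
opening: -0.003
clock: 3.8
eef_pos: [553.9, 40.7, 224.1]
tcp_rot: [3.139, 0.0, 1.294]
contact_force: [-8.9, -0.5, 20.7]
opening: 0.005
```

```bash
python3 -m creep '0 0 0 -1 0; 0 0 0 -3 0; 0 0 0 -6 0; 0 0 0 -9 0; 0 0 0 -9 0; 0 0 0 -9 0'
python3 - <<'E'
from h import *
delta((514.5,-25),70)
p,d=grab_frame("wrist"); cv2.imwrite("pics/wrist2.png",p)
p,d=grab_frame("scene"); cv2.imwrite("pics/scene2.png",cv2.resize(p[110:260,150:350],None,fx=4,fy=4))
E
```

```text
clock: 4.4
eef_pos: [554.0, 40.8, 315.2]
tcp_rot: [3.136, -0.001, 1.294]
contact_force: [-0.2, -0.9, -1.0]
opening: -0.002
t=4.40 eef [554.   40.8 315.2] rot [ 3.1359e+00 -9.0000e-04  1.2939e+00] F [-0.2 -0.9 -1. ] open -0.002
shift cm [-7.42 -2.04  7.17] roll deg -0.01
```

View pics/wrist2.png

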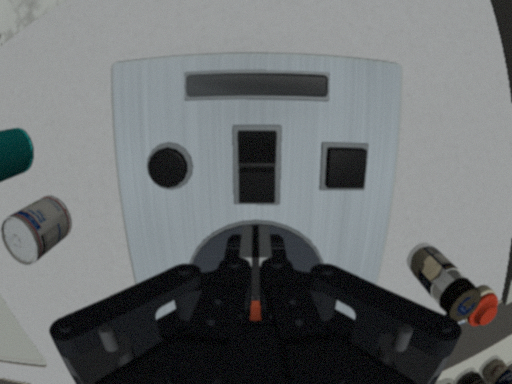

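View pics/scene2.png

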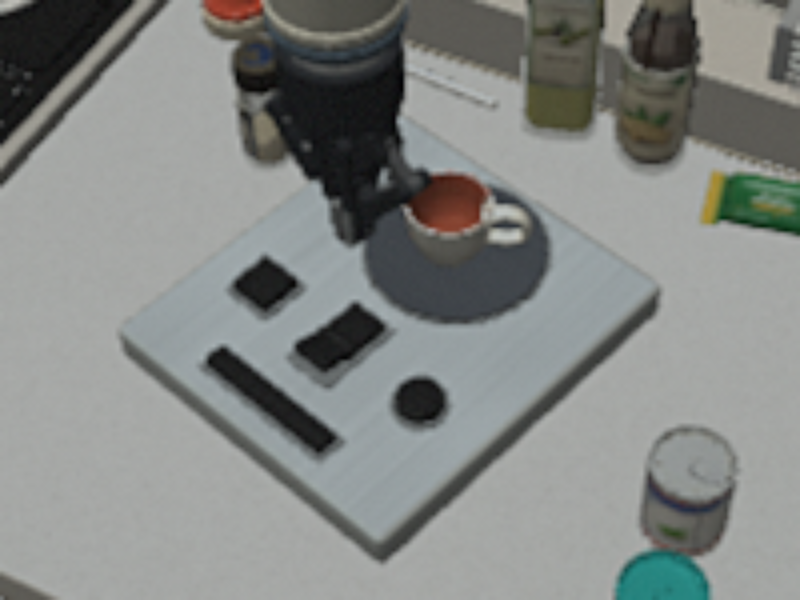

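The rocker has flipped: its far half at (257,185) is now level, and the cup hasn't moved. Next is the round key.

```bash
python3 -m creep '0 -3 -1 0 0; 0 -6 -1.8 1 0; 0 -7.4 -2 3 0; 0 -7.4 -2 6 0; 0 -7.4 -2 8 0; 0 -7.4 -2 8 0; 0 -7.4 -2 8 0; 0 -7.4 -2 8 0'
python3 - <<'E'
from h import *
delta((514.5,-25),46)
E
```

```text
clock: 5.3
eef_pos: [514.4, -24.9, 234.2]
tcp_rot: [3.138, 0.0, 1.294]
contact_force: [-0.1, -0.4, 0.4]
opening: 0.005
t=5.30 eef [514.4 -24.9 234.2] rot [3.1383e+00 1.0000e-04 1.2941e+00] F [-0.1 -0.4  0.4] open 0.005
shift cm [-0.    0.    1.48] roll deg 0.0
```

```bash
python3 -m creep '0 0 0 0.4 0; 0 0 0 0.8 0; 0 0 0 1 0; 0 0 0 1.2 0; 0 0 0 1.4 0; 0 0 0 1.5 0; 0 0 0 1.6 0; 0 0 0 1.6 0'; python3 -m creep '0 0 0 0.1 0; 0 0 0 0.2 0; 0 0 0 0.2 0'
```

```text
clock: 6.1
eef_pos: [514.8, -24.9, 219.3]
tcp_rot: [3.138, -0.0, 1.294]
contact_force: [-3.5, 1.3, 17.7]
opening: 0.005
clock: 6.4
eef_pos: [514.8, -24.9, 219.2]
tcp_rot: [3.138, -0.0, 1.294]
contact_force: [-8.4, 1.0, 31.8]
opening: 0.001
```

```bash
python3 -m creep '0 0 0 -1 0; 0 0 0 -3 0; 0 0 0 -6 0; 0 0 0 -9 0; 0 0 0 -9 0; 0 0 0 -9 0'
python3 - <<'E'
from h import *
delta((471,64.3),60)
p,d=grab_frame("wrist"); cv2.imwrite("pics/wrist3.png",p)
p,d=grab_frame("scene"); cv2.imwrite("pics/scene3.png",cv2.resize(p[110:260,150:350],None,fx=4,fy=4))
E
```

```text
clock: 7.0
eef_pos: [514.4, -24.8, 309.5]
tcp_rot: [3.137, -0.0, 1.294]
contact_force: [-0.3, 1.1, 0.4]
opening: -0.0
t=7.00 eef [514.4 -24.8 309.5] rot [ 3.1366e+00 -4.0000e-04  1.2940e+00] F [-0.3  1.1  0.4] open -0.0
shift cm [ 7.39 -6.65  7.58] roll deg 0.0
```

View pics/wrist3.png

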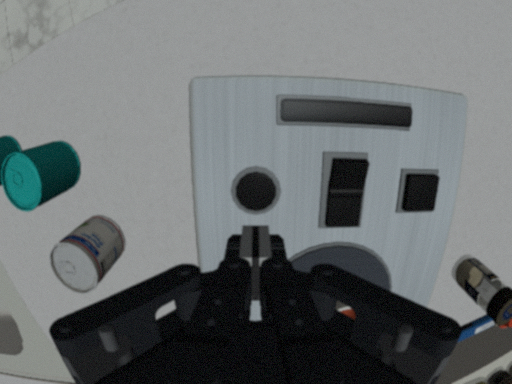

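View pics/scene3.png

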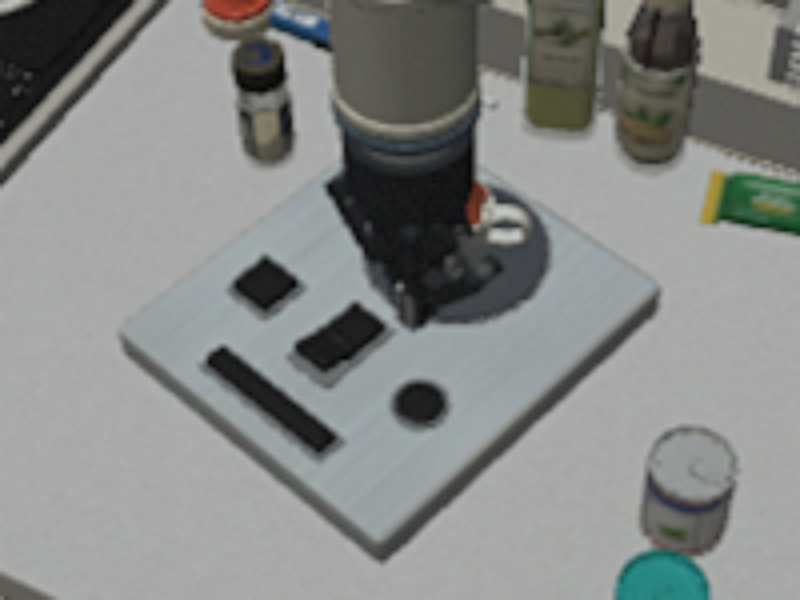

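The round key at (256,190) now sits lower in its surround, and the rocker is still on. Next is the bar.

```bash
python3 -m creep '0 3 -2.5 0 0; 0 6 -5 1 0; 0 7.4 -6.6 3 0; 0 7.4 -6.6 5 0; 0 7.4 -6.6 7 0; 0 7.4 -6.6 7.5 0; 0 7.4 -6.6 7.5 0; 0 7.4 -6.6 7.5 0'
python3 - <<'E'
from h import *
delta((471,64.3),46)
E
```

```text
clock: 7.9
eef_pos: [471.0, 64.2, 233.2]
tcp_rot: [3.14, 0.0, 1.294]
contact_force: [0.2, -0.5, 0.6]
opening: 0.001
t=7.90 eef [471.   64.2 233.2] rot [3.1396e+00 3.0000e-04 1.2937e+00] F [ 0.2 -0.5  0.6] open 0.001
shift cm [ 0.01 -0.01  1.38] roll deg -0.02
```

```bash
python3 -m creep '0 0 0 0.4 0; 0 0 0 0.8 0; 0 0 0 1.1 0; 0 0 0 1.3 0; 0 0 0 1.5 0; 0 0 0 1.6 0; 0 0 0 1.6 0; 0 0 0 1.6 0'; python3 -m creep '0 0 0 0.1 0; 0 0 0 0.15 0; 0 0 0 0.15 0'
```

```text
clock: 8.7
eef_pos: [471.5, 64.2, 219.0]
tcp_rot: [3.138, -0.0, 1.294]
contact_force: [-6.2, -2.1, 30.1]
opening: 0.0
clock: 9.0
eef_pos: [471.5, 64.2, 219.0]
tcp_rot: [3.138, -0.0, 1.294]
contact_force: [-7.4, -1.0, 28.1]
opening: -0.001
```

```bash
python3 -m creep '0 0 0 -1 0; 0 0 0 -3 0; 0 0 0 -6 0; 0 0 0 -9 0; 0 0 -3 -12 0; 0 0 -6 -14 0; 0 0 -6 -14 0; 0 0 -6 -14 0; 0 0 -6 -14 0'
python3 - <<'E'
from h import *
print(sense()["contact_force"])
for n in("wrist","scene","top"):
    p,d=grab_frame(n); cv2.imwrite(f"pics/{n}4.png",p if n=="wrist" else (cv2.resize(p[110:260,150:350],None,fx=4,fy=4) if n=="scene" else p))
    if n!="wrist":
        p0=np.load(f"pics/{n}0.npz")["p"]; df=cv2.absdiff(p,p0).max(2)
        cv2.imwrite(f"pics/{n}4d.png",df*3)
        print(n,[(nm,int(df[a:b,c:e].max())) for nm,a,b,c,e in ([("cup",150,172,232,268),("tin",192,220,315,345),("jar",126,156,164,190)] if n=="top" else [("cup",150,178,248,284),("tin",216,250,308,336),("jar",118,152,206,226)])])
E
```

```text
clock: 9.9
eef_pos: [413.7, 80.6, 358.4]
tcp_rot: [3.138, 0.0, 1.294]
contact_force: [0.6, 0.2, -0.2]
opening: -0.001
[ 0.58166143  0.2201988  -0.17716012]
scene [('cup', 12), ('tin', 13), ('jar', 13)]
top [('cup', 6), ('tin', 7), ('jar', 7)]
```

View pics/wrist4.png

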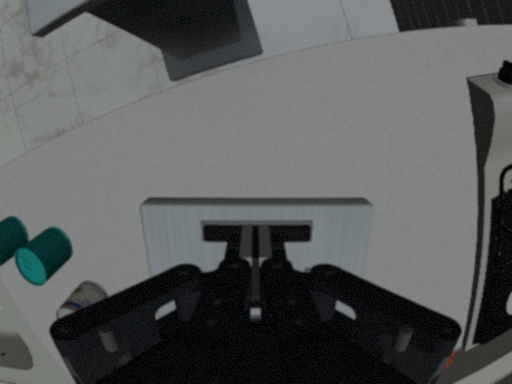

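View pics/scene4.png

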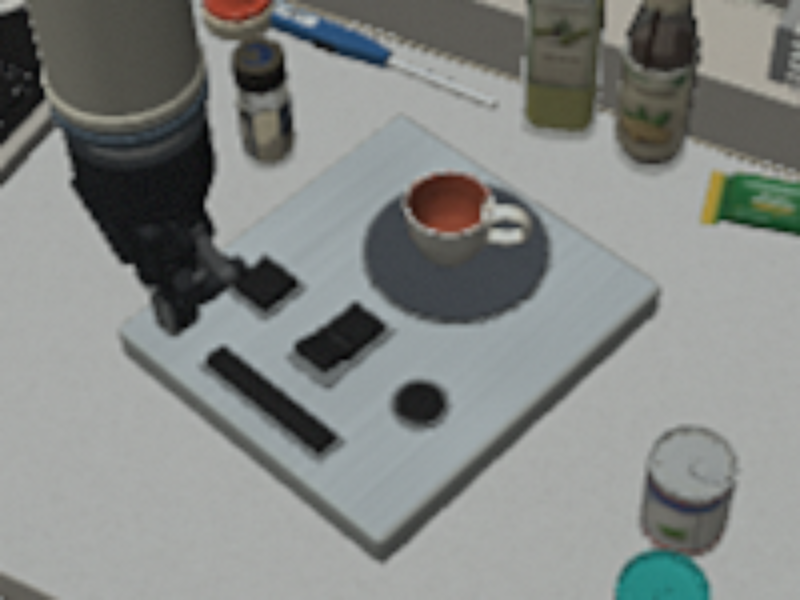

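View pics/top4.png

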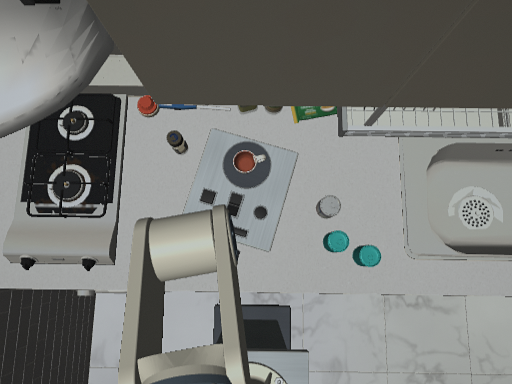

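The rocker is on (crop 340,340), the bar is free (270,400) and the hand is clear. The cup, jar and tin haven't changed in either view.

```bash
python3 -c "
from rig import *
print(sign_off())"
```

```text
the job is handed in; nothing more can be done
None
```

I pressed the controls in the order asked: the rocker's raised end, then the round key, then the start bar. I handed the job in at about 10 s with the hand well clear; `sign_off()` gives no verdict.

- **Presses:** each went down to a hard stop. The fingertips stopped at about 51 mm for the rocker, 46 mm for the round key and 46 mm for the bar, with 20–32 N at the wrist.
- **Last pictures:** the rocker's far half was level. The cup, jar and tin matched the first frames in the scene and top views to within image noise. I never went near the square key.
- **Not measured directly:** I did not measure the bar's height after letting go, so its return rests on its spring and the hand being clear. That the round key stayed down rests on its hard stop and its look in the pictures.
- **Small disagreement:** the wrist camera placed the round key about 4–5 mm in y from where the fixed cameras did. I pressed close to the fixed-camera position, well within the key's 34 mm width.

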